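# Plug in the stem microphone and switch the paging station on

### The job

An announcement is due. Take the tall slim stem microphone out of the wooden storage block, plug it upright into the socket of the paging station and push it down fully home, until its collar sits flat on the deck. Only then press the front end of the station's talk rocker (the end away from the socket) right down to switch it on, and leave the other microphones and the things on the desk where they are.

Things in the scene. Friction and masses are not known exactly. Their poses are not given: they have to be found in the camera images.
- slim_mic: The tallest of three dark stem microphones standing in the block: 190 mm, 90 g, round about its z axis. Origin: plug's lower end, z up the stem. Plug 14 mm diameter, 0 to 40 mm (first 4 mm tapered from 9 mm); collar 26 mm, 40 to 46; stem 10 mm, 46 to 105; straight barrel 18 mm, 105 to 190, the place to grip (TCP at about 155).
- mic_collar (a point): Centre of the underside of the slim microphone's collar, on its axis, 40 mm above the origin of slim_mic.
- station: Grey desk paging station, fixed, 220 (x) by 140 (y) by 50 mm high. Origin: centre of its underside; x points from its front edge to its rear, z up. Rear 100 mm: level deck 50 mm high with the socket. Front 120 mm: panel sloping down to 32 mm at the front edge, with the talk rocker.
- socket (a point): Centre of the socket mouth in the deck's top face, 50 mm above the desk, 72 mm behind the station's origin, within a 38 mm steel trim ring. Bore 16 mm, 42 mm deep, vertical, with a 4 mm lead-in chamfer. Two sprung contacts 24 mm down grip the plug: its weight does not seat it, it takes a push of 3 to 8 N. Fully home, mic_collar is at this point.
- talk (a joint): Talk rocker on the station's front panel: black paddle 72 mm long (station x) by 44 mm wide, pivoted across its middle. 0 rad = off, rear end (nearer the socket) down and front end up; 0.28 rad = on, front end fully down. Stays where it is left; 2 to 3 N on the front end moves it.
- talk_front (a point): Point to press, on the top face of the paddle, 30 mm in front of its pivot and 81 mm in front of the station's origin (white line); about 53 mm above the desk when off, and 9 mm lower when on. Moves with the paddle.
- block: Wooden storage block, fixed, 70 (x) by 235 (y) by 52 mm high, three loose holes of 18 mm diameter, 44 mm deep, in a row along its y axis at -80, 0 and +80 mm, one microphone in each, collars resting on its top. Which microphone is in which hole varies. Origin: centre of its underside, z up.
- ball_mic: Stem microphone with a 42 mm steel ball head, 151 mm long, in the block. Origin at the plug's lower end. Leave it alone.
- short_mic: Short slim stem microphone, 125 mm long, otherwise like slim_mic, in the block. Origin at the plug's lower end. Leave it alone.
- pen: White ballpoint pen, 140 mm, lying on the desk beside the station. Origin on the desk under its middle. Leave it alone.
- tape: Roll of tape, 90 mm diameter, 24 mm high, lying flat behind the block. Origin: centre of its underside. Leave it alone.
- radio_mic: Grey hand microphone with a ball grille, 210 mm, lying on the desk's far part. Origin on the desk under its middle. Leave it alone.
- mug: White mug, 82 mm diameter, 92 mm high, on the desk's left. Origin: centre of its underside. Leave it alone.
- stapler: Stapler, 140 mm long, 50 mm high, on the desk's right. Origin: centre of its underside. Leave it alone.

How it is judged (in metres and radians):
On the way, in this order (a step that is already met when the one before it is completed fails the run):
1. the slim microphone is pushed fully home in the socket, upright (z of mic_collar in the frame of socket below 0.003 m and horizontal distance between mic_collar and socket below 0.004 m and angle between the z axis of slim_mic and the z axis of station, either way round below 0.07 rad), for 0.2 s.
2. the talk rocker is pressed over to on (value of joint talk above 0.23 rad), for 0.1 s.
At the end, for the whole second after the job is handed in: The slim microphone stands in the socket, at rest and within 4 degrees of upright, its collar's underside within 3 mm of the deck and within 4 mm of the socket's axis, and the talk rocker is on (over 0.23 rad) (all of step 1 and value of joint talk above 0.23 rad and linear speed of slim_mic below 0.02 m/s); the robot touches nothing.
It fails at once if another microphone is disturbed (over 20 mm) (distance of any of ball_mic, short_mic from where it was at the start of the episode above 0.02 m).
It fails at once if something else on the desk is pushed away (over 30 mm) (distance of any of pen, tape, radio_mic, mug, stapler from where it was at the start of the episode above 0.03 m).
It also fails if it takes over 58 s, if anything falls off the work surface, if the arm or the gripper's body presses on something with over 40 N, if the wrist force passes 120 N, or if a joint passes its speed limit or range.

### The arm

A 6-joint arm with a two-finger parallel gripper is mounted at the origin on the work surface. World frame = base frame: x ahead of the robot, y to its left, z up, the work surface at z = 0. Lengths are in mm, angles in rad, forces in N, time in s.
With the tool pointing down it reaches from about 300 to 950 mm from the base axis. Payload 3.1 kg.
Tool frame: the origin (TCP) lies between the finger pads, 19 mm behind the fingertips; this is the grasp point; z points along the fingers, y is the line along which they close (so a half turn about z gives the same grasp; the last joint's range is limited). The gripper opens to 85 mm and grips with 20 to 120 N. Pads are 22 mm wide; open, the fingers measure 114 mm over their backs; the gripper's body (76 mm by 85 mm) begins 54 mm behind the grasp point. The pads swing forward as they close: fully open they stand 13 mm farther back than shut.
Start: joints at [-1.284, 0.308, 1.634, -0, 1.2, -0.07], TCP at [218.272, -585.653, 249.972] pointing down, gripper open.
Joint ranges: [-3.06, 3.06], [-0.79, 1.96], [0.05, 2.63], [-1.19, 4.34], [0.05, 2.64], [-2.94, 2.94]. Speed limits (rad/s): [2.79, 2.79, 3.14, 3.14, 3.14, 3.14].

### API

Orientations are given as a unit quaternion [w, x, y, z].
In Python, from workcell import * gives the robot as it stands. The module is installed in compiled form; this text tells all that it offers.
- The arm moves only by the tool drive_tool, never from a script. Its argument "targets" is a list of rows, each an object with "gripper": the opening, from -1 (shut) to 1 (fully open); "xyz": the shift along the tool's x, y, z in mm, a list of three; "twist": the turn about the tool's z in rad. In form: [{"gripper": gripper, "xyz": [dx, dy, dz], "twist": twist}, ...]. A call has 1 to 20 rows; each row shifts and turns the commanded pose from where the row before left it, along the tool's axes as they then stand; what a row does not reach is not made up. A row lasts 1/12 s, in which the tool goes at most 41.7 mm and 7.16 degrees, less where a joint would pass 70% of its speed; a pose out of reach is approached as far as the arm can. A call with a gripper value outside its range is refused whole. The fingers move at their own pace and stop on an object; the grip force is fixed at half the most. Time passes only in rows, so rows that do not move let the fingers close. It gives the time, the measured TCP pose, the force, the opening and the grip force at its end, in the units of the state.
- observe(): the state, without advancing time (a new reading comes with each control period).
- read_camera(name): name is "side" or "top"; returns the picture (480x640x3 uint8, red, green, blue); there is no depth.
- camera_info(name): a dict with "fx", "fy", "cx", "cy" (pixels), "distortion" ([k1, k2, p1, p2, k3] as OpenCV has them; the pictures are not rectified), "R" (3x3) and "t" (3): a world point X has camera coordinates R X + t. Camera axes: x right, y down, z forward; pixel columns grow to the right and rows downward; lengths in mm; the calibration is good to about 2 mm. A picture is of the moment at which its call begins. camera_info takes no time and is no camera call.
- close_job(): hands the job in; it is judged then, once.
The state is a dict: "time_s": time; "joint_positions": joint angles; "joint_vel": joint speeds; "joint_torque": joint torques, N m; "tcp_pos": TCP position; "tcp_rot": TCP orientation; "force": force on the tool from outside, world axes, zero at the start; "torque": the same for the moment, N m; "width": finger opening in mm; "gripper_force": force on a finger pad.
Only numpy, scipy, OpenCV 4.12 (cv2) and the standard library are available. Lean on these libraries where they do the work, as an engineer would, in place of code of your own. Each camera call takes 0.05 s, during which the arm holds its last target. There are 200 camera calls.

## Working session

There is one attempt and no reset: what is moved stays moved. The work goes in short steps, Python scripts to look and compute and a tool call to move; the robot and the scene stay as the last step left them, time stands still between calls to the robot, and variables do not carry over. Pictures are saved under pics/ and viewed, at most 10 in all, crops included, and the job is handed in when it is done.

Besides the shell and the picture viewer there is one more tool, called after ">>>" in YAML: its name, and indented under it one key for each argument. drive_tool: Moves the arm, as the interface text tells. Its arguments: {"type":"object","properties":{"targets":{"type":"array","items":{"type":"object","properties":{"gripper":{"type":"number"},"xyz":{"type":"array","items":{"type":"number"}},"twist":{"type":"number"}}}}},"required":["targets"]}

```bash
mkdir -p pics; python3 - <<'E'
from workcell import *
import cv2
for n in("top","side"):
    cv2.imwrite(f"pics/{n}0.png",read_camera(n)[:,:,::-1]); c=camera_info(n); print(n,c)
s=observe();print(s["time_s"],s["tcp_pos"],s["tcp_rot"],s["width"],s["force"])
E
```

```text
top {'fx': 590.0572109907132, 'fy': 590.0572109907132, 'cx': 315.0008894534826, 'cy': 234.7031962673554, 'distortion': array([-0.1990293,  0.       ,  0.       ,  0.       ,  0.       ]), 'R': array([[ 0.00502706, -0.99996296,  0.00698662],
       [-0.99718735, -0.00553534, -0.07474459],
       [ 0.0747805 , -0.00659123, -0.99717824]]), 't': array([  16.20266908,  592.94021904, 1799.04691414])}
side {'fx': 604.2131922304635, 'fy': 604.2131922304635, 'cx': 328.2802993307816, 'cy': 240.279290363172, 'distortion': array([0.00211022, 0.        , 0.        , 0.        , 0.        ]), 'R': array([[-0.85737657, -0.51459286, -0.00998008],
       [-0.395772  ,  0.67155456, -0.62640162],
       [ 0.32904397, -0.53311224, -0.77943659]]), 't': array([ 513.52418616,  258.07608757, 1624.48147523])}
0.1 [ 218.07155741 -584.97048181  248.88787506] [-1.02923674e-03  9.84130496e-01  1.77443214e-01 -1.13438992e-04] 85.4837705747871 [-0.28402381  0.56561006  0.48439224]
```

View pics/top0.png

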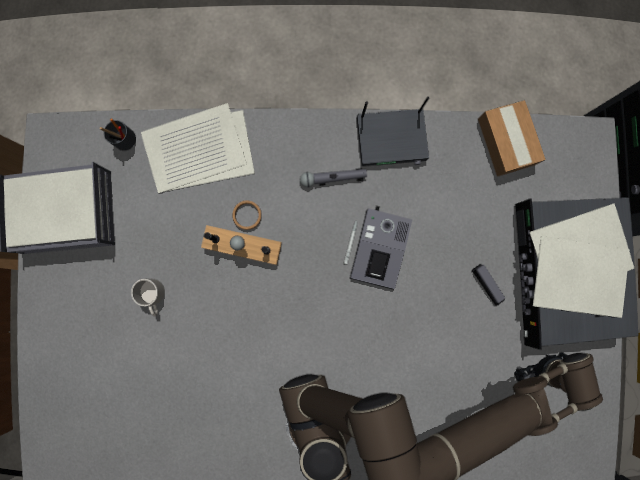

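View pics/side0.png

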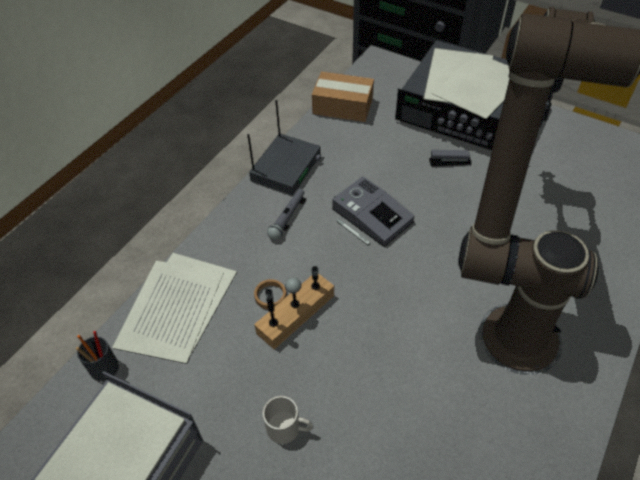

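The top view shows the block at about (241,246) px, with the slim microphone at its left end (~(210,238)). The station is at (380,248), with the socket at about (388,226). In the side view the tall mic is at (270,305) and the station at (373,210). I'll zoom in on both.

```bash
python3 - <<'E'
import cv2,numpy as np
t=cv2.imread("pics/top0.png");s=cv2.imread("pics/side0.png")
R=lambda im,x0,x1,y0,y1,k:cv2.resize(im[y0:y1,x0:x1],None,fx=k,fy=k,interpolation=cv2.INTER_CUBIC)
a=R(t,195,290,195,275,4);b=R(t,335,420,200,295,4)  # 380x320 , 340x380
cv2.imwrite("pics/ctop.png",np.hstack([np.pad(a,((0,60),(0,0),(0,0))),b]))
a=R(s,245,345,250,350,4);b=R(s,325,420,170,250,4)
cv2.imwrite("pics/cside.png",np.hstack([a,np.pad(b,((0,80),(0,0),(0,0)))]))
E
```

```text
(no output)
```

View pics/ctop.png

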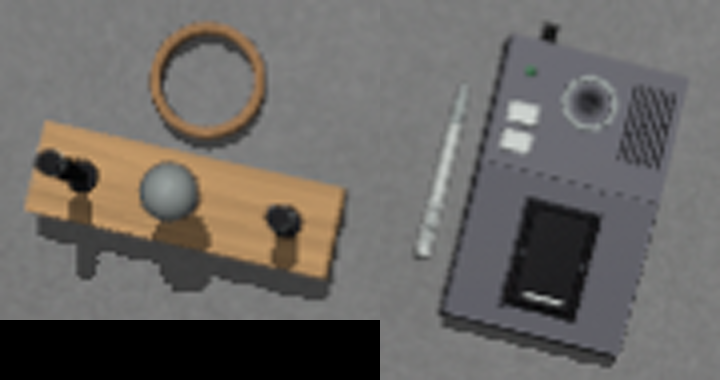

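View pics/cside.png

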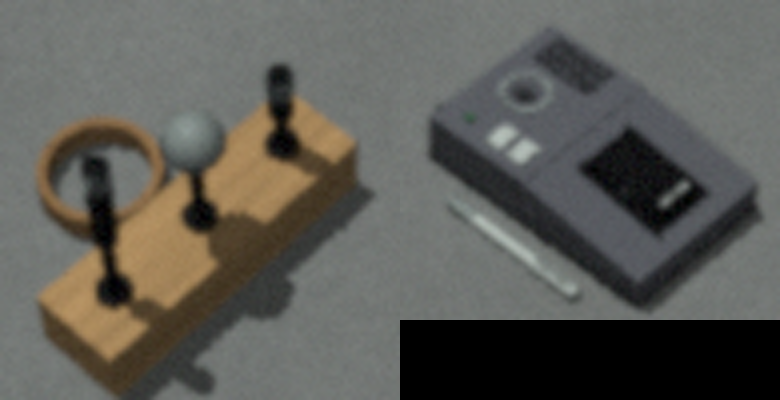

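The crops give these full-image pixels:

| Point | Top | Side |
|---|---|---|
| Slim mic barrel top | (207,235) | (269,291) |
| Slim mic collar | (215.5,239) | (273.5,322) |
| Socket ring | (387.5,225.5) | (356,193) |
| Rocker white line | (376,275) | (412,218) |

The tallest mic is at the left end of the block, with the ball mic in the middle.

```bash
cat > h.py <<'E'
from workcell import *
import cv2,numpy as np
def ray(n,p):
    c=camera_info(n);K=np.array([[c["fx"],0,c["cx"]],[0,c["fy"],c["cy"]],[0,0,1]])
    q=cv2.undistortPoints(np.array([[p]],float),K,c["distortion"])[0,0]
    d=c["R"].T@np.array([q[0],q[1],1]);return -c["R"].T@c["t"],d/np.linalg.norm(d)
def plane(n,p,z):
    o,d=ray(n,p);return o+d*(z-o[2])/d[2]
def tri(pt,ps):
    A=np.zeros((3,3));b=np.zeros(3);
    for n,p in(("top",pt),("side",ps)):
        o,d=ray(n,p);M=np.eye(3)-np.outer(d,d);A+=M;b+=M@o
    return np.linalg.solve(A,b)
def proj(n,X):
    c=camera_info(n);K=np.array([[c["fx"],0,c["cx"]],[0,c["fy"],c["cy"]],[0,0,1]])
    return cv2.projectPoints(np.array([X],float),cv2.Rodrigues(c["R"])[0],c["t"],K,c["distortion"])[0][0,0]
E
python3 - <<'E'
from h import *
np.set_printoptions(precision=1,suppress=True)
t=cv2.imread("pics/top0.png");s=cv2.imread("pics/side0.png")
for n,im,bx,sx in(("top",t,(195,290,220,275),(335,420,200,300)),("side",s,(245,345,265,350),(325,420,170,250))):
    hsv=cv2.cvtColor(im,cv2.COLOR_BGR2HSV)
    m=np.zeros(im.shape[:2],np.uint8);x0,x1,y0,y1=bx
    m[y0:y1,x0:x1]=((hsv[y0:y1,x0:x1,1]>90)&(hsv[y0:y1,x0:x1,2]>110)) *255
    if n=="top":
        c=max(cv2.findContours(m,0,2)[0],key=cv2.contourArea)
        r=cv2.minAreaRect(cv2.convexHull(c));B=np.array([plane("top",p,52) for p in cv2.boxPoints(r)])
        print("block corners",B[:,:2].tolist(),"c",B.mean(0))
        print("black rocker");
    # ring: bright pixels near the ring
    g=cv2.cvtColor(im,cv2.COLOR_BGR2GRAY);c0=(387,225) if n=="top" else (356,193)
    w=g[c0[1]-9:c0[1]+10,c0[0]-9:c0[0]+10];mm=(w>w[0].mean()+15)
    yx=np.argwhere(w>np.percentile(w,72));e=cv2.fitEllipse(yx[:,::-1].astype(np.float32)+[c0[0]-9,c0[1]-9]) if 0 else None
    print(n,"\n",w)
P={"head":((207,235),(269,290.8),202),"collar":((215.4,239),(273.4,322.2),55),"sock":((387.4,225.4),(356.1,192.9),50),"line":((375.8,274.5),(412.5,218.4),53),
"ball":((237.3,243),(292.8,285),None),"short":((265.9,250),(314.8,270.5),None)}
for k,(a,b,z) in P.items():
    print(k,"tri",tri(a,b),"" if z is None else (plane("top",a,z),plane("side",b,z)))
E
```

```text
block corners [[550.140458590266, 367.38048405219917], [618.6848488137772, 353.15097452707636], [568.4913813686175, 122.74385838355137], [500.5722129839449, 137.37100209470356]] c [559.5 245.2  52. ]
black rocker
top 
 [[107 108 108 108 108 108 109 108 108 108 108 108 107 108 108 108 108 108
  108]
 [108 107 108 108 108 108 108 108 107 107 108 108 108 107 107 107 108 108
  108]
 [108 108 108 108 108 108 107 108 114 117 117 110 108 108 109 107 107 107
  108]
 [108 108 108 108 108 115 110 138 150 151 150 134 120 109 107 108 108 108
  108]
 [108 108 108 108 122 144 123 118 103 116 111 127 146 141 115 108 108 108
  108]
 [108 108 108  94 138 145 119 107 101  99 102 111 127 151 135 112 108 108
  107]
 [108 108 108 118 136 124 105  86  79  76  78  89 107 119 147 134 112 107
  107]
 [108 107 114 144 129 105  86  62  52  49  57  72  90 105 119 130 112 107
  107]
 [108 108 131 140 120  95  74  51  40  34  36  51  72 101  91 141 119 108
  107]
 [108 108 128 142 121  93  71  55  49  41  31  46  70 100 110 150 127 109
  107]
 [109 109 110 137 122  97  75  57  52  51  51  53  73 101 117 151 129 1
[... 1945 characters left out ...]
3  93  90
   95]
 [ 94  95  96 106 112 107  98  95  92  93  93  95  94  93  92  91  92  93
   94]
 [ 92 104 119 135 141 132 117  97  93  90  93  91  94  90  95  91  90  93
   90]
 [105 127 153 171 174 164 143 117  98  90  88  94  93  94  92  94  94  91
   94]]
head tri [575.6 322.6 195.7] (array([576.8, 322.5, 202. ]), array([571. , 325.1, 202. ]))
collar tri [575.3 323.3  48.1] (array([575.6, 322.6,  55. ]), array([571.7, 326.1,  55. ]))
sock tri [ 620.  -203.3   40.9] (array([ 620.5, -201.5,   50. ]), array([ 614.6, -196.4,   50. ]))
line tri [ 442.9 -176.5   52.7] (array([ 470.6, -165.3,   53. ]), array([ 415.4, -188.2,   53. ]))
ball tri [558.6 244.9 136. ] 
short tri [540.8 163.7 115.9]
```

```bash
cat >> h.py <<'E'
def axes(s):
    w,x,y,z=s["tcp_rot"];from scipy.spatial.transform import Rotation as Q
    return Q.from_quat([x,y,z,w]).as_matrix()
def to(X,yaw=None):
    s=observe();M=axes(s);y=np.degrees(np.arctan2(M[1,0],M[0,0]))
    print("t",round(s["time_s"],2),"tcp",s["tcp_pos"].round(1),"yaw",y.round(2),"tilt",np.degrees(np.arccos(-M[2,2])).round(2),"w",round(s["width"],1),"F",s["force"].round(1),"q",s["joint_positions"].round(2))
    print("tool shift",(M.T@(np.array(X)-s["tcp_pos"])).round(1))
    if yaw is not None: print("twist",round(-np.radians(yaw-y),3))
E
python3 - <<'E'
from h import *
print("sock",plane("top",(387,225),50),plane("side",(355.8,192.6),50),"line",plane("top",(375.4,274.1),53),plane("side",(392.9,218.3),53),"head",plane("top",(206.9,234.9),202),plane("side",(268.6,290.4),202))
to([575.5,323,300],77.8)
E
```

```text
sock [ 621.70090258 -200.26856574   50.        ] [ 616.06346196 -197.05560988   50.        ] line [ 471.83938072 -164.07411468   53.        ] [ 466.38292602 -158.65187182   53.        ] head [577.12810131 322.78079521 202.        ] [572.52421593 324.62932322 202.        ]
t 0.1 tcp [ 218.1 -585.   248.9] yaw 20.44 tilt 0.12 w 85.5 F [-0.3  0.6  0.5] q [-1.28  0.31  1.64 -0.    1.2  -0.07]
tool shift [ 652.  -726.1  -49.5]
twist -1.001
```

>>> drive_tool:
  targets:
    - {"gripper": 1,"xyz": [0,0,-25],"twist": -0.1}
    - {"gripper": 1,"xyz": [0,0,-25],"twist": -0.1}
    - {"gripper": 1,"xyz": [0,0,0],"twist": -0.1}
    - {"gripper": 1,"xyz": [0,0,0],"twist": -0.1}
    - {"gripper": 1,"xyz": [0,0,0],"twist": -0.1}
    - {"gripper": 1,"xyz": [0,0,0],"twist": -0.1}
    - {"gripper": 1,"xyz": [0,0,0],"twist": -0.1}
    - {"gripper": 1,"xyz": [0,0,0],"twist": -0.1}
    - {"gripper": 1,"xyz": [0,0,0],"twist": -0.1}
    - {"gripper": 1,"xyz": [0,0,0],"twist": -0.1}
    - {"gripper": 1,"xyz": [0,0,0],"twist": 0}

```text
time_s: 1.02
tcp_pos: [218.1, -585.3, 299.2]
tcp_rot: [-0.001, 0.778, 0.628, 0.0]
force: [0.2, -0.8, -0.7]
width: 85.3
gripper_force: 0.0
```

```bash
python3 -c "
from h import *
to([575.5,323,300],77.8)"
```

```text
t 1.02 tcp [ 218.1 -585.3  299.2] yaw 77.83 tilt 0.08 w 85.3 F [ 0.2 -0.8 -0.7] q [-1.28  0.27  1.58 -0.    1.29 -1.07]
tool shift [9.632e+02 1.579e+02 2.000e-01]
twist 0.001
```

>>> drive_tool:
  targets:
    - {"gripper": 1,"xyz": [38,6.2,0]}
    - {"gripper": 1,"xyz": [38,6.2,0]}
    - {"gripper": 1,"xyz": [38,6.2,0]}
    - {"gripper": 1,"xyz": [38,6.2,0]}
    - {"gripper": 1,"xyz": [38,6.2,0]}
    - {"gripper": 1,"xyz": [38,6.2,0]}
    - {"gripper": 1,"xyz": [38,6.2,0]}
    - {"gripper": 1,"xyz": [38,6.2,0]}
    - {"gripper": 1,"xyz": [38,6.2,0]}
    - {"gripper": 1,"xyz": [38,6.2,0]}
    - {"gripper": 1,"xyz": [38,6.2,0]}
    - {"gripper": 1,"xyz": [38,6.2,0]}
    - {"gripper": 1,"xyz": [38,6.2,0]}
    - {"gripper": 1,"xyz": [38,6.2,0]}
    - {"gripper": 1,"xyz": [38,6.2,0]}
    - {"gripper": 1,"xyz": [38,6.2,0]}
    - {"gripper": 1,"xyz": [38,6.2,0]}
    - {"gripper": 1,"xyz": [38,6.2,0]}
    - {"gripper": 1,"xyz": [38,6.2,0]}
    - {"gripper": 1,"xyz": [38,6.2,0]}

```text
validation failed for argument at $.ta...
```

```bash
python3 -c "
from h import *
to([575.5,323,300],77.8)"
```

```text
t 1.02 tcp [ 218.1 -585.3  299.2] yaw 77.83 tilt 0.08 w 85.3 F [ 0.2 -0.8 -0.7] q [-1.28  0.27  1.58 -0.    1.29 -1.07]
tool shift [9.632e+02 1.579e+02 2.000e-01]
twist 0.001
```

Every row has to include a twist value.

>>> drive_tool:
  targets:
    - {"gripper": 1,"xyz": [38,6.2,0],"twist": 0}
    - {"gripper": 1,"xyz": [38,6.2,0],"twist": 0}
    - {"gripper": 1,"xyz": [38,6.2,0],"twist": 0}
    - {"gripper": 1,"xyz": [38,6.2,0],"twist": 0}
    - {"gripper": 1,"xyz": [38,6.2,0],"twist": 0}
    - {"gripper": 1,"xyz": [38,6.2,0],"twist": 0}
    - {"gripper": 1,"xyz": [38,6.2,0],"twist": 0}
    - {"gripper": 1,"xyz": [38,6.2,0],"twist": 0}
    - {"gripper": 1,"xyz": [38,6.2,0],"twist": 0}
    - {"gripper": 1,"xyz": [38,6.2,0],"twist": 0}
    - {"gripper": 1,"xyz": [38,6.2,0],"twist": 0}
    - {"gripper": 1,"xyz": [38,6.2,0],"twist": 0}
    - {"gripper": 1,"xyz": [38,6.2,0],"twist": 0}
    - {"gripper": 1,"xyz": [38,6.2,0],"twist": 0}
    - {"gripper": 1,"xyz": [38,6.2,0],"twist": 0}
    - {"gripper": 1,"xyz": [38,6.2,0],"twist": 0}
    - {"gripper": 1,"xyz": [38,6.2,0],"twist": 0}
    - {"gripper": 1,"xyz": [38,6.2,0],"twist": 0}
    - {"gripper": 1,"xyz": [38,6.2,0],"twist": 0}
    - {"gripper": 1,"xyz": [38,6.2,0],"twist": 0}

```text
time_s: 2.68
tcp_pos: [500.9, 132.7, 299.8]
tcp_rot: [0.0, 0.779, 0.627, -0.0]
force: [0.3, -1.1, 1.2]
width: 85.5
gripper_force: 0.0
```

```bash
python3 -c "
from h import *
to([575.5,323,300],77.8)"
```

```text
t 2.68 tcp [500.9 132.7 299.8] yaw 77.6 tilt 0.01 w 85.5 F [ 0.3 -1.1  1.2] q [ 0.18  0.06  1.83 -0.    1.26  0.39]
tool shift [201.9  32.   -0.3]
twist -0.003
```

>>> drive_tool:
  targets:
    - {"gripper": 1,"xyz": [34,5.6,0],"twist": 0}
    - {"gripper": 1,"xyz": [34,5.6,0],"twist": 0}
    - {"gripper": 1,"xyz": [34,5.6,0],"twist": 0}
    - {"gripper": 1,"xyz": [34,5.6,0],"twist": 0}
    - {"gripper": 1,"xyz": [34,5.6,0],"twist": 0}
    - {"gripper": 1,"xyz": [33,5.6,0],"twist": 0}
    - {"gripper": 1,"xyz": [0,0,0],"twist": 0}
    - {"gripper": 1,"xyz": [0,0,0],"twist": 0}
    - {"gripper": 1,"xyz": [0,0,0],"twist": 0}

```text
time_s: 3.43
tcp_pos: [576.2, 321.4, 299.1]
tcp_rot: [0.0, 0.779, 0.627, -0.001]
force: [-0.2, -0.3, 0.2]
width: 85.3
gripper_force: 0.0
```

```bash
python3 -c "
from h import *
to([575.5,323,167],77.8)"
```

```text
t 3.43 tcp [576.2 321.4 299.1] yaw 77.68 tilt 0.12 w 85.3 F [-0.2 -0.3  0.2] q [ 0.44  0.34  1.49 -0.    1.31  0.66]
tool shift [  1.6  -0.9 132.1]
twist -0.002
```

>>> drive_tool:
  targets:
    - {"gripper": 1,"xyz": [1.5,-1,26],"twist": 0}
    - {"gripper": 1,"xyz": [0,0,26],"twist": 0}
    - {"gripper": 1,"xyz": [0,0,26],"twist": 0}
    - {"gripper": 1,"xyz": [0,0,26],"twist": 0}
    - {"gripper": 1,"xyz": [0,0,20],"twist": 0}
    - {"gripper": 1,"xyz": [0,0,8],"twist": 0}
    - {"gripper": 1,"xyz": [0,0,0],"twist": 0}
    - {"gripper": 1,"xyz": [0,0,0],"twist": 0}
    - {"gripper": -1,"xyz": [0,0,0],"twist": 0}
    - {"gripper": -1,"xyz": [0,0,0],"twist": 0}
    - {"gripper": -1,"xyz": [0,0,0],"twist": 0}
    - {"gripper": -1,"xyz": [0,0,0],"twist": 0}
    - {"gripper": -1,"xyz": [0,0,0],"twist": 0}
    - {"gripper": -1,"xyz": [0,0,0],"twist": 0}
    - {"gripper": -1,"xyz": [0,0,0],"twist": 0}
    - {"gripper": -1,"xyz": [0,0,0],"twist": 0}

```text
time_s: 4.77
tcp_pos: [575.9, 324.0, 168.6]
tcp_rot: [-0.0, 0.779, 0.628, -0.0]
force: [-1.4, 0.3, 4.3]
width: 16.8
gripper_force: 58.4
```

```bash
python3 -c "
from h import *
to([575.5,323,360],77.8)"
```

```text
t 4.77 tcp [575.9 324.  168.6] yaw 77.74 tilt 0.04 w 16.8 F [-1.4  0.3  4.3] q [0.45 0.46 1.6  0.   1.08 0.66]
tool shift [  -1.    -0.3 -191.4]
twist -0.001
```

>>> drive_tool:
  targets:
    - {"gripper": -1,"xyz": [0,0,-5],"twist": 0}
    - {"gripper": -1,"xyz": [0,0,-15],"twist": 0}
    - {"gripper": -1,"xyz": [0,0,-25],"twist": 0}
    - {"gripper": -1,"xyz": [0,0,-35],"twist": 0}
    - {"gripper": -1,"xyz": [0,0,-35],"twist": 0}
    - {"gripper": -1,"xyz": [0,0,-35],"twist": 0}
    - {"gripper": -1,"xyz": [0,0,-25],"twist": 0}
    - {"gripper": -1,"xyz": [0,0,-15],"twist": 0}
    - {"gripper": -1,"xyz": [0,0,0],"twist": 0}
    - {"gripper": -1,"xyz": [0,0,0],"twist": 0}

```text
time_s: 5.6
tcp_pos: [576.6, 323.6, 358.5]
tcp_rot: [0.0, 0.779, 0.628, 0.001]
force: [0.1, 0.2, -2.0]
width: 16.8
gripper_force: 58.7
```

>>> drive_tool:
  targets:
    - {"gripper": -1,"xyz": [-10,3.1,0],"twist": 0}
    - {"gripper": -1,"xyz": [-20,6.2,0],"twist": 0}
    - {"gripper": -1,"xyz": [-30,9.3,0],"twist": 0}
    - {"gripper": -1,"xyz": [-38,11.8,0],"twist": 0}
    - {"gripper": -1,"xyz": [-38,11.8,0],"twist": 0}
    - {"gripper": -1,"xyz": [-38,11.8,0],"twist": 0}
    - {"gripper": -1,"xyz": [-38,11.8,0],"twist": 0}
    - {"gripper": -1,"xyz": [-38,11.8,0],"twist": 0}
    - {"gripper": -1,"xyz": [-38,11.8,0],"twist": 0}
    - {"gripper": -1,"xyz": [-38,11.8,0],"twist": 0}
    - {"gripper": -1,"xyz": [-38,11.8,0],"twist": 0}
    - {"gripper": -1,"xyz": [-38,11.8,0],"twist": 0}
    - {"gripper": -1,"xyz": [-38,11.8,0],"twist": 0}
    - {"gripper": -1,"xyz": [-30,9.3,0],"twist": 0}
    - {"gripper": -1,"xyz": [-20,6.2,0],"twist": 0}
    - {"gripper": -1,"xyz": [-12,3.4,0],"twist": 0}
    - {"gripper": -1,"xyz": [0,0,0],"twist": 0}
    - {"gripper": -1,"xyz": [0,0,0],"twist": 0}
    - {"gripper": -1,"xyz": [0,0,0],"twist": 0}

```text
time_s: 7.18
tcp_pos: [621.0, -198.5, 357.0]
tcp_rot: [-0.001, 0.778, 0.628, -0.0]
force: [-1.2, -0.6, -2.0]
width: 16.9
gripper_force: 58.6
```

```bash
python3 - <<'E'
from h import *
to([620.5,-200,220],77.8)
for n in("top","side"): cv2.imwrite(f"pics/{n}1.png",read_camera(n)[:,:,::-1])
t=cv2.imread("pics/top1.png");s=cv2.imread("pics/side1.png")
R=lambda im,x0,x1,y0,y1,k:cv2.resize(im[y0:y1,x0:x1],None,fx=k,fy=k,interpolation=cv2.INTER_CUBIC)
cv2.imwrite("pics/c1.png",np.hstack([R(t,300,500,130,330,2),R(s,300,500,50,250,2)]))
E
```

```text
t 7.18 tcp [ 621.  -198.5  357. ] yaw 77.8 tilt 0.14 w 16.9 F [-1.2 -0.6 -2. ] q [-0.38  0.29  1.44  0.    1.41 -0.16]
tool shift [-1.70e+00  1.00e-01  1.37e+02]
twist -0.0
```

View pics/c1.png

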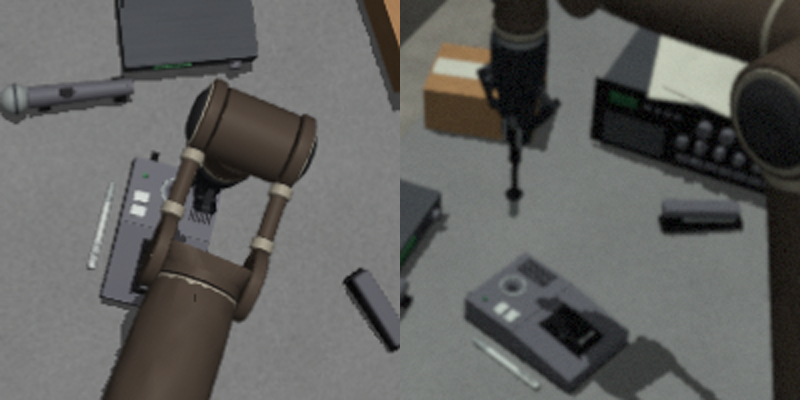

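The crop shows the mic hanging upright in the grip, with its collar at about (357,147) in the full side image. The wrist blocks the top view here. I'll lower to just above the socket and compare in the side view.

>>> drive_tool:
  targets:
    - {"gripper": -1,"xyz": [0,-0.5,20],"twist": 0}
    - {"gripper": -1,"xyz": [0,0,30],"twist": 0}
    - {"gripper": -1,"xyz": [0,0,30],"twist": 0}
    - {"gripper": -1,"xyz": [0,0,27],"twist": 0}
    - {"gripper": -1,"xyz": [0,0,15],"twist": 0}
    - {"gripper": -1,"xyz": [0,0,8],"twist": 0}
    - {"gripper": -1,"xyz": [0,0,0],"twist": 0}
    - {"gripper": -1,"xyz": [0,0,0],"twist": 0}
    - {"gripper": -1,"xyz": [0,0,0],"twist": 0}

```text
time_s: 8.03
tcp_pos: [622.4, -199.8, 230.2]
tcp_rot: [0.002, 0.778, 0.628, 0.001]
force: [0.4, 0.2, -1.6]
width: 16.2
gripper_force: 58.7
```

```bash
python3 - <<'E'
from h import *
to([620,-198.4,220],77.8)
s=read_camera("side")[:,:,::-1];cv2.imwrite("pics/side2.png",s)
p=observe()["tcp_pos"]
for dz in (-112,-155): print(dz,proj("side",p+[0,0,dz]))
cv2.imwrite("pics/c2.png",cv2.resize(s[120:220,305:405],None,fx=6,fy=6,interpolation=cv2.INTER_CUBIC))
E
```

```text
t 8.03 tcp [ 622.4 -199.8  230.2] yaw 77.78 tilt 0.21 w 16.2 F [ 0.4  0.2 -1.6] q [-0.38  0.38  1.58  0.    1.18 -0.16]
tool shift [ 0.9 -2.7 10.2]
twist -0.0
-112 [355.04751416 175.79211262]
-155 [354.70755554 185.61384319]
```

View pics/c2.png

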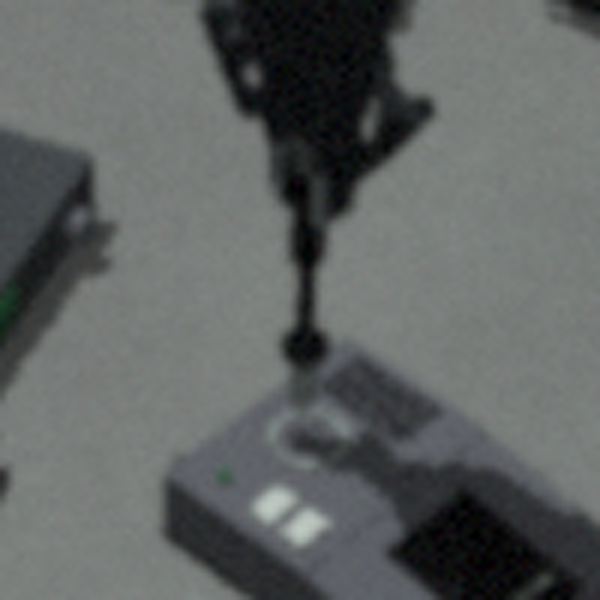

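The side crop shows the collar at about (355.4,177.3) and the plug tip at about (354.6,186.8). The ring is centred at about (356,192.4). Next I'll fit an ellipse to the ring and apply the measured side-camera bias.

```bash
python3 - <<'E'
from h import *
from scipy.ndimage import map_coordinates as mc
np.set_printoptions(precision=2,suppress=True)
def ring(f,c):
    g=cv2.GaussianBlur(cv2.imread(f,0).astype(float),(0,0),.6)
    for _ in range(3):
        P=[]
        for a in np.linspace(0,2*np.pi,48,endpoint=False):
            r=np.arange(3.5,8.5,.1);x=c[0]+r*np.cos(a);y=c[1]+r*np.sin(a);v=mc(g,[y,x],order=3);i=v.argmax()
            if 0<i<len(r)-1:P.append((x[i],y[i]))
        e=cv2.fitEllipse(np.array(P,np.float32));c=e[0]
    return e,len(P)
et,nt=ring("pics/top0.png",(387,225));es,ns=ring("pics/side0.png",(355.8,192.6));print(et,nt,es,ns)
g=cv2.imread("pics/side2.png",0)
w=g[172:183,348:364];m=w<45;yx=np.argwhere(m);print("collar centroid",yx.mean(0)[::-1]+[348,172],m.sum())
for r in range(160,190,2): 
    row=g[r,345:366].astype(float);d=np.clip(75-row,0,None);print(r,(d*np.arange(345,366)).sum()/max(d.sum(),1e-6),d.sum())
print("top",plane("top",et[0],50))
for b in((.37,1.46),(.2,1.2)): print("side",plane("side",np.array(es[0])-b,50))
E
```

```text
((387.09271240234375, 225.20176696777344), (12.149422645568848, 12.555537223815918), 129.3288116455078) 48 ((355.925537109375, 192.35728454589844), (9.136542320251465, 11.848494529724121), 91.62499237060547) 48
collar centroid [355.5  176.79] 38
160 355.7940074906367 267.0
162 355.7471264367816 261.0
164 355.7244094488189 127.0
166 355.5903614457831 83.0
168 355.5822784810127 79.0
170 355.5444444444444 90.0
172 355.421686746988 83.0
174 355.31617647058823 136.0
176 355.3898305084746 354.0
178 355.539641943734 391.0
180 356.37254901960785 204.0
182 360.09 100.0
184 361.0759493670886 158.0
186 362.21176470588233 85.0
188 364.3478260869565 23.0
top [ 621.08 -200.55   50.  ]
side [ 620.32 -203.05   50.  ]
side [ 619.31 -202.35   50.  ]
```

>>> drive_tool:
  targets:
    - {"gripper": -1,"xyz": [-2,-1,6],"twist": 0}
    - {"gripper": -1,"xyz": [0,0,6],"twist": 0}
    - {"gripper": -1,"xyz": [0,0,6],"twist": 0}
    - {"gripper": -1,"xyz": [0,0,5],"twist": 0}
    - {"gripper": -1,"xyz": [0,0,4],"twist": 0}
    - {"gripper": -1,"xyz": [0,0,3],"twist": 0}
    - {"gripper": -1,"xyz": [0,0,0],"twist": 0}
    - {"gripper": -1,"xyz": [0,0,0],"twist": 0}

```text
time_s: 8.75
tcp_pos: [619.3, -201.4, 197.5]
tcp_rot: [-0.001, 0.779, 0.628, -0.0]
force: [-0.3, 0.6, -0.7]
width: 16.3
gripper_force: 58.6
```

```bash
python3 - <<'E'
from h import *
P=[];F=[]
for i in range(6):
    read_camera("side");s=observe();P.append(s["tcp_pos"]);F.append(s["force"])
print(np.mean(P,0).round(2),np.std(P,0).round(2),np.mean(F,0).round(2),np.std(F,0).round(2))
to([620.3,-201,200])
E
```

```text
[ 619.41 -201.41  197.95] [0.02 0.01 0.11] [-0.54  0.95 -1.61] [0.65 0.42 0.27]
t 9.05 tcp [ 619.4 -201.4  198. ] yaw 77.74 tilt 0.03 w 16.8 F [-0.5  0.9 -2. ] q [-0.38  0.41  1.61  0.    1.13 -0.17]
tool shift [ 0.6  0.8 -2. ]
```

>>> drive_tool:
  targets:
    - {"gripper": -1,"xyz": [0,0,4],"twist": 0}
    - {"gripper": -1,"xyz": [0,0,4],"twist": 0}
    - {"gripper": -1,"xyz": [0,0,3],"twist": 0}
    - {"gripper": -1,"xyz": [0,0,0],"twist": 0}
    - {"gripper": -1,"xyz": [0,0,0],"twist": 0}
    - {"gripper": -1,"xyz": [0,0,0],"twist": 0}

```text
time_s: 9.55
tcp_pos: [619.5, -201.5, 186.7]
tcp_rot: [-0.0, 0.779, 0.628, -0.0]
force: [-0.8, 0.7, -1.1]
width: 16.2
gripper_force: 58.8
```

>>> drive_tool:
  targets:
    - {"gripper": -1,"xyz": [0,0,3],"twist": 0}
    - {"gripper": -1,"xyz": [0,0,3],"twist": 0}
    - {"gripper": -1,"xyz": [0,0,3],"twist": 0}
    - {"gripper": -1,"xyz": [0,0,0],"twist": 0}
    - {"gripper": -1,"xyz": [0,0,0],"twist": 0}

```text
time_s: 9.97
tcp_pos: [619.5, -201.5, 177.2]
tcp_rot: [-0.0, 0.779, 0.628, 0.0]
force: [-0.2, 1.1, -1.6]
width: 16.8
gripper_force: 58.7
```

>>> drive_tool:
  targets:
    - {"gripper": -1,"xyz": [0,0,3],"twist": 0}
    - {"gripper": -1,"xyz": [0,0,3],"twist": 0}
    - {"gripper": -1,"xyz": [0,0,0],"twist": 0}
    - {"gripper": -1,"xyz": [0,0,0],"twist": 0}

```text
time_s: 10.3
tcp_pos: [619.6, -201.5, 171.6]
tcp_rot: [0.0, 0.779, 0.628, 0.0]
force: [-1.6, 1.8, 0.1]
width: 16.7
gripper_force: 59.0
```

>>> drive_tool:
  targets:
    - {"gripper": -1,"xyz": [0,0,2],"twist": 0}
    - {"gripper": -1,"xyz": [0,0,2],"twist": 0}
    - {"gripper": -1,"xyz": [0,0,0],"twist": 0}
    - {"gripper": -1,"xyz": [0,0,0],"twist": 0}

```text
time_s: 10.63
tcp_pos: [619.6, -201.6, 167.6]
tcp_rot: [0.0, 0.779, 0.628, 0.0]
force: [-0.8, 2.6, 0.5]
width: 16.6
gripper_force: 59.1
```

```bash
python3 - <<'E'
from h import *
to([620.3,-201,165])
s=read_camera("side")[:,:,::-1];cv2.imwrite("pics/side3.png",s)
cv2.imwrite("pics/c3.png",cv2.resize(s[130:230,305:405],None,fx=6,fy=6,interpolation=cv2.INTER_CUBIC))
E
```

```text
t 10.63 tcp [ 619.6 -201.6  167.6] yaw 77.74 tilt 0.01 w 16.6 F [-0.8  2.6  0.5] q [-0.38  0.44  1.63  0.    1.07 -0.17]
tool shift [0.7 0.5 2.6]
```

View pics/c3.png

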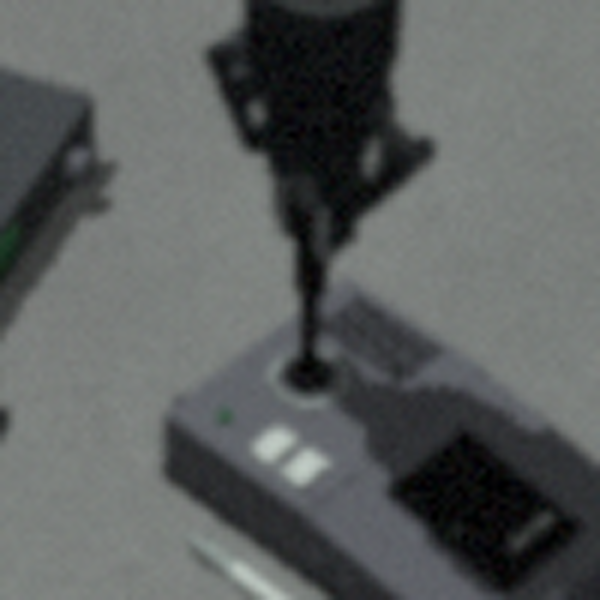

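The collar now sits inside the ring, at about (308,375) in the crop, so it is nearly down. I'll push gently until it is firm.

>>> drive_tool:
  targets:
    - {"gripper": -1,"xyz": [0.5,0,1],"twist": 0}
    - {"gripper": -1,"xyz": [0,0,1],"twist": 0}
    - {"gripper": -1,"xyz": [0,0,0],"twist": 0}
    - {"gripper": -1,"xyz": [0,0,0],"twist": 0}

```text
time_s: 11.02
tcp_pos: [619.8, -201.3, 166.6]
tcp_rot: [0.0, 0.779, 0.628, -0.0]
force: [-3.5, 2.8, 5.7]
width: 16.5
gripper_force: 59.8
```

>>> drive_tool:
  targets:
    - {"gripper": -1,"xyz": [0,0,1],"twist": 0}
    - {"gripper": -1,"xyz": [0,0,0],"twist": 0}
    - {"gripper": -1,"xyz": [0,0,0],"twist": 0}

```text
time_s: 11.27
tcp_pos: [620.0, -201.3, 166.6]
tcp_rot: [0.0, 0.779, 0.628, 0.0]
force: [-3.8, 2.3, 8.9]
width: 16.6
gripper_force: 60.3
```

>>> drive_tool:
  targets:
    - {"gripper": -1,"xyz": [0,0,1.5],"twist": 0}
    - {"gripper": -1,"xyz": [0,0,1.5],"twist": 0}
    - {"gripper": -1,"xyz": [0,0,0],"twist": 0}
    - {"gripper": -1,"xyz": [0,0,0],"twist": 0}
    - {"gripper": -1,"xyz": [0,0,0],"twist": 0}

```text
time_s: 11.68
tcp_pos: [620.4, -201.5, 166.6]
tcp_rot: [0.001, 0.779, 0.628, 0.0]
force: [-6.1, 4.7, 18.2]
width: 16.7
gripper_force: 62.0
```

The mic is firmly seated: z holds at 166.6 mm while the force rises to 18 N. Now I'll relieve the load, release and retreat.

>>> drive_tool:
  targets:
    - {"gripper": -1,"xyz": [0,0,-2],"twist": 0}
    - {"gripper": -1,"xyz": [0,0,-2],"twist": 0}
    - {"gripper": -1,"xyz": [0,0,0],"twist": 0}
    - {"gripper": 1,"xyz": [0,0,0],"twist": 0}
    - {"gripper": 1,"xyz": [0,0,0],"twist": 0}
    - {"gripper": 1,"xyz": [0,0,0],"twist": 0}
    - {"gripper": 1,"xyz": [0,0,0],"twist": 0}
    - {"gripper": 1,"xyz": [0,0,0],"twist": 0}
    - {"gripper": 1,"xyz": [0,0,0],"twist": 0}
    - {"gripper": 1,"xyz": [0,0,-10],"twist": 0}
    - {"gripper": 1,"xyz": [0,0,-20],"twist": 0}
    - {"gripper": 1,"xyz": [0,0,-30],"twist": 0}
    - {"gripper": 1,"xyz": [0,0,-30],"twist": 0}
    - {"gripper": 1,"xyz": [0,0,-20],"twist": 0}
    - {"gripper": 1,"xyz": [0,0,-10],"twist": 0}
    - {"gripper": -1,"xyz": [0,0,0],"twist": 0}
    - {"gripper": -1,"xyz": [0,0,0],"twist": 0}
    - {"gripper": -1,"xyz": [0,0,0],"twist": 0}

```text
time_s: 13.18
tcp_pos: [618.6, -200.7, 284.0]
tcp_rot: [-0.001, 0.779, 0.628, -0.001]
force: [-0.3, 0.8, -1.2]
width: 51.6
gripper_force: 0.0
```

```bash
python3 - <<'E'
from h import *
to([463,-163,280])
s=read_camera("side")[:,:,::-1];cv2.imwrite("pics/side4.png",s)
cv2.imwrite("pics/c4.png",cv2.resize(s[110:230,305:425],None,fx=5,fy=5,interpolation=cv2.INTER_CUBIC))
E
```

```text
t 13.18 tcp [ 618.6 -200.7  284. ] yaw 77.74 tilt 0.19 w 51.6 F [-0.3  0.8 -1.2] q [-0.38  0.33  1.53 -0.    1.28 -0.17]
tool shift [   3.8 -160.1    4.5]
```

View pics/c4.png

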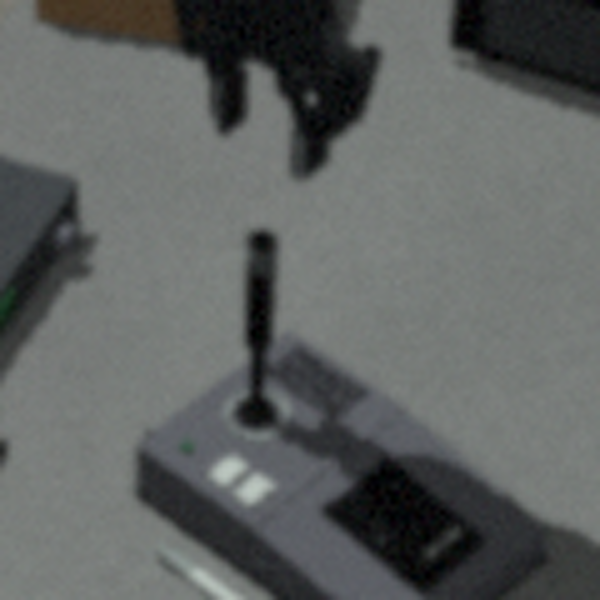

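The mic stands upright and alone in the ring, with its head at crop (262,238) and collar at (257,408). That matches a vertical axis. Next is the rocker.

>>> drive_tool:
  targets:
    - {"gripper": -1,"xyz": [0.5,-20,0],"twist": 0}
    - {"gripper": -1,"xyz": [0.8,-30,0],"twist": 0}
    - {"gripper": -1,"xyz": [0.8,-35,0],"twist": 0}
    - {"gripper": -1,"xyz": [0.8,-35,0],"twist": 0}
    - {"gripper": -1,"xyz": [0.5,-25,0],"twist": 0}
    - {"gripper": -1,"xyz": [0.4,-15,0],"twist": 0}
    - {"gripper": -1,"xyz": [0,0,20],"twist": 0}
    - {"gripper": -1,"xyz": [0,0,35],"twist": 0}
    - {"gripper": -1,"xyz": [0,0,35],"twist": 0}
    - {"gripper": -1,"xyz": [0,0,35],"twist": 0}
    - {"gripper": -1,"xyz": [0,0,35],"twist": 0}
    - {"gripper": -1,"xyz": [0,0,20],"twist": 0}
    - {"gripper": -1,"xyz": [0,0,15],"twist": 0}
    - {"gripper": -1,"xyz": [0,0,0],"twist": 0}
    - {"gripper": -1,"xyz": [0,0,0],"twist": 0}

```text
time_s: 14.48
tcp_pos: [462.3, -162.6, 89.0]
tcp_rot: [-0.002, 0.779, 0.628, -0.001]
force: [0.3, -0.0, -0.3]
width: -0.3
gripper_force: 0.0
```

```bash
python3 -c "
from h import *
to([463,-163,66])"
```

```text
t 14.48 tcp [ 462.3 -162.6   89. ] yaw 77.74 tilt 0.29 w -0.3 F [ 0.3 -0.  -0.3] q [-0.43  0.28  2.05  0.    0.81 -0.21]
tool shift [-0.2  0.9 23. ]
```

>>> drive_tool:
  targets:
    - {"gripper": -1,"xyz": [0,0,6],"twist": 0}
    - {"gripper": -1,"xyz": [0,0,6],"twist": 0}
    - {"gripper": -1,"xyz": [0,0,4],"twist": 0}
    - {"gripper": -1,"xyz": [0,0,0],"twist": 0}
    - {"gripper": -1,"xyz": [0,0,0],"twist": 0}

```text
time_s: 14.9
tcp_pos: [464.2, -163.4, 75.2]
tcp_rot: [0.0, 0.779, 0.628, 0.0]
force: [0.1, -0.2, -0.1]
width: -0.0
gripper_force: 0.0
```

>>> drive_tool:
  targets:
    - {"gripper": -1,"xyz": [0,0,2],"twist": 0}
    - {"gripper": -1,"xyz": [0,0,2],"twist": 0}
    - {"gripper": -1,"xyz": [0,0,2],"twist": 0}
    - {"gripper": -1,"xyz": [0,0,0],"twist": 0}
    - {"gripper": -1,"xyz": [0,0,0],"twist": 0}

```text
time_s: 15.32
tcp_pos: [464.2, -163.5, 69.0]
tcp_rot: [0.0, 0.779, 0.628, 0.0]
force: [0.1, -0.9, -0.1]
width: -0.0
gripper_force: 0.1
```

>>> drive_tool:
  targets:
    - {"gripper": -1,"xyz": [0,0,1.5],"twist": 0}
    - {"gripper": -1,"xyz": [0,0,1.5],"twist": 0}
    - {"gripper": -1,"xyz": [0,0,0],"twist": 0}
    - {"gripper": -1,"xyz": [0,0,0],"twist": 0}

```text
time_s: 15.65
tcp_pos: [464.2, -163.5, 65.9]
tcp_rot: [0.0, 0.779, 0.628, 0.0]
force: [-0.2, 0.5, 0.7]
width: -0.1
gripper_force: 0.3
```

>>> drive_tool:
  targets:
    - {"gripper": -1,"xyz": [0,0,1],"twist": 0}
    - {"gripper": -1,"xyz": [0,0,1],"twist": 0}
    - {"gripper": -1,"xyz": [0,0,0],"twist": 0}
    - {"gripper": -1,"xyz": [0,0,0],"twist": 0}

```text
time_s: 15.98
tcp_pos: [464.3, -163.5, 63.9]
tcp_rot: [0.0, 0.779, 0.628, 0.0]
force: [-0.1, -0.0, 1.3]
width: 0.1
gripper_force: 0.4
```

>>> drive_tool:
  targets:
    - {"gripper": -1,"xyz": [0,0,1],"twist": 0}
    - {"gripper": -1,"xyz": [0,0,1],"twist": 0}
    - {"gripper": -1,"xyz": [0,0,0],"twist": 0}
    - {"gripper": -1,"xyz": [0,0,0],"twist": 0}

```text
time_s: 16.32
tcp_pos: [464.5, -163.6, 62.9]
tcp_rot: [0.0, 0.779, 0.628, 0.0]
force: [-1.3, 1.5, 8.5]
width: -0.1
gripper_force: 4.4
```

>>> drive_tool:
  targets:
    - {"gripper": -1,"xyz": [0,0,1],"twist": 0}
    - {"gripper": -1,"xyz": [0,0,1],"twist": 0}
    - {"gripper": -1,"xyz": [0,0,0],"twist": 0}
    - {"gripper": -1,"xyz": [0,0,0],"twist": 0}

```text
time_s: 16.65
tcp_pos: [464.8, -163.7, 62.4]
tcp_rot: [0.0, 0.779, 0.628, -0.0]
force: [-5.2, 2.6, 19.3]
width: -0.3
gripper_force: 10.1
```

>>> drive_tool:
  targets:
    - {"gripper": -1,"xyz": [0,0,-5],"twist": 0}
    - {"gripper": -1,"xyz": [0,0,-15],"twist": 0}
    - {"gripper": -1,"xyz": [0,0,-30],"twist": 0}
    - {"gripper": -1,"xyz": [0,0,-35],"twist": 0}
    - {"gripper": -1,"xyz": [0,0,-35],"twist": 0}
    - {"gripper": -1,"xyz": [0,-35,-35],"twist": 0}
    - {"gripper": -1,"xyz": [0,-35,-20],"twist": 0}
    - {"gripper": -1,"xyz": [0,-20,0],"twist": 0}
    - {"gripper": -1,"xyz": [0,0,0],"twist": 0}
    - {"gripper": -1,"xyz": [0,0,0],"twist": 0}

```text
time_s: 17.48
tcp_pos: [380.8, -145.2, 229.3]
tcp_rot: [0.0, 0.779, 0.627, 0.0]
force: [-0.2, 0.2, 0.5]
width: -0.1
gripper_force: 0.0
```

```bash
python3 - <<'E'
from h import *
to([463,-163,280])
s=read_camera("side")[:,:,::-1];t=read_camera("top")[:,:,::-1]
R=lambda im,x0,x1,y0,y1,k:cv2.resize(im[y0:y1,x0:x1],None,fx=k,fy=k,interpolation=cv2.INTER_CUBIC)
cv2.imwrite("pics/c5.png",np.hstack([R(s,325,425,140,260,4),R(t,335,435,190,310,4)]))
E
```

```text
t 17.48 tcp [ 380.8 -145.2  229.3] yaw 77.71 tilt 0.03 w -0.1 F [-0.2  0.2  0.5] q [-0.47 -0.11  2.13  0.    1.11 -0.26]
tool shift [  0.1  84.1 -50.6]
```

View pics/c5.png

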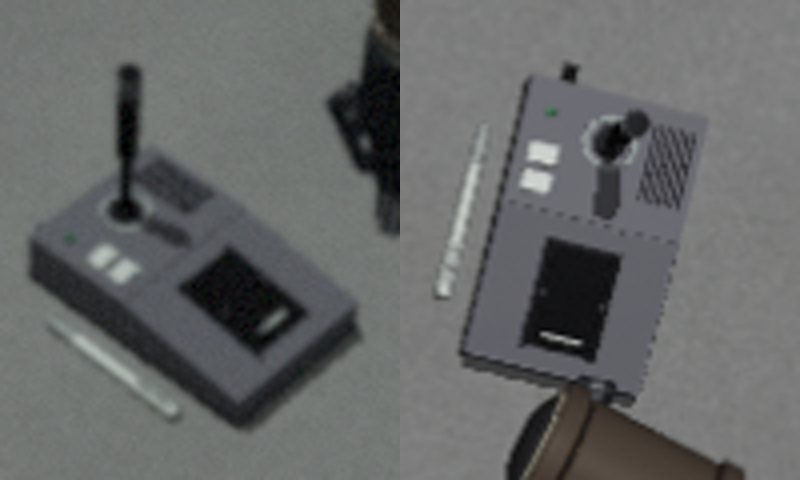

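Both views show the mic upright in the ring and the pen where it was. I'll check numerically that the rocker's white line has dropped.

```bash
python3 - <<'E'
from h import *
np.set_printoptions(precision=2,suppress=True)
def cen(im,x0,x1,y0,y1):
    g=cv2.cvtColor(im,cv2.COLOR_RGB2GRAY)[y0:y1,x0:x1].astype(float);w=np.clip(g-70,0,None)
    yy,xx=np.mgrid[y0:y1,x0:x1];return np.array([(w*xx).sum(),(w*yy).sum()])/w.sum(),w.sum()
for n,b in(("side",(386,400,213,224)),("top",(369,382,271,279))):
    a,wa=cen(cv2.imread(f"pics/{n}0.png")[:,:,::-1],*b);im=read_camera(n);c,wc=cen(im,*b)
    p=[proj(n,X) for X in((471,-165,53),(468.5,-164.4,44))]
    print(n,a,wa,c,wc,"moved",c-a,"expected",p[1]-p[0])
E
```

```text
side [394.21 218.1 ] 461.0 [394.42 219.33] 418.0 moved [0.2  1.23] expected [0.43 2.4 ]
top [374.66 274.7 ] 1123.0 [374.11 274.94] 941.0 moved [-0.56  0.24] expected [-0.52  0.84]
```

```bash
python3 - <<'E'
from h import *
for n,(x0,x1,y0,y1) in(("side",(384,402,210,227)),("top",(366,386,266,282))):
    print(n);print(cv2.imread(f"pics/{n}0.png",0)[y0:y1,x0:x1]);print(cv2.cvtColor(read_camera(n),cv2.COLOR_RGB2GRAY)[y0:y1,x0:x1])
E
```

```text
side
[[ 16  20  20  16  21  24  29  31  43  62  78  86  90  88  86  89  88  92]
 [ 19  16  16  20  17  15  18  18  27  32  56  74  84  88  88  89  88  89]
 [ 13  15  27  16  20  16  22  16  10  19  37  50  68  81  87  90  87  90]
 [ 17  21  19  18  20  16  22  22  19  19  22  25  48  66  81  84  87  86]
 [ 13  16  13  17  13  19  17  17  11  25  19  37  45  45  63  79  87  89]
 [ 18  24  10  25  13  17  16  20  17  25  48  74  78  55  41  63  77  86]
 [  8  18  24  16  13  19  12  24  20  48  82 106 109  63  27  33  54  73]
 [ 19  17  21  17  10   9  20  34  49  74 101 100  77  41  13  16  29  58]
 [ 14  15  17  22  14  20  38  63  81  86  80  64  35  11  10  20  24  47]
 [ 16  18  14  14  22  39  67  99 100  79  48  26   8   8  13  20  45  60]
 [ 15  12   9  12  16  49  89 112  86  50  14  16   1   8  23  48  69  82]
 [ 17   9  16  13  19  47  74  78  48  22   5  13  13  26  48  64  80  86]
 [ 21  14   2  18  10  21  35  31  20  17   8  15  28  57  74  83  88  88]
 [ 24  22  11  16   9   6  14   1   4  14  14  38  54  71  82  89  87  89]
 [ 34  23   9  14   4  13   9   9   6  20  41
[... 3482 characters left out ...]
  16  19
   23  69]
 [ 24  24  19  18  42  66 119 137 162 149 102  66  35  18  18  19  15  22
   24  71]
 [ 24  26  24  20  14  17  39  48  57  67 121 137 164 149  76  19  19  18
   27  86]
 [ 68  77  57  42  31  23  18  14  11  16  37  42  51  65  39  21  23  25
   30  87]
 [ 96  96  95  94  83  57  36  30  27  23  23  24  17  15  15  14  12  20
   69  94]
 [ 98  97  98  98  97  96  94  95  84  77  55  42  30  25  16  22  21  24
   86  98]
 [ 98  98  99  98  98  97  98  98  97  97  97  96  83  78  48  25  20  29
   88  98]
 [ 99  98  98  98  97  98  98  98  98  98  99  97  97  97  97  67  46  57
   91  97]
 [104 100  98  97  98  98  98  97  99  98  98  98  98  98  98  97  97  97
   98  97]]
```

```bash
cat > line.py <<'E'
from h import *
def cen(g,n):
    x0,x1,y0,y1=(384,402,210,227) if n=="side" else (366,386,266,282)
    w=g[y0:y1,x0:x1].astype(float);k,l=cv2.connectedComponents((w>42).astype(np.uint8),connectivity=4)
    seed=(10,8) if n=="side" else (8,8)
    m=cv2.dilate((l==l[seed]).astype(np.uint8),np.ones((2,2)))*np.clip(w-20,0,None) if 0 else (l==l[seed])*(w-20)
    yy,xx=np.mgrid[y0:y1,x0:x1];return np.array([(m*xx).sum(),(m*yy).sum()])/m.sum(),(l==l[seed]).sum()
for n in("side","top"):
    a,i=cen(cv2.imread(f"pics/{n}0.png",0),n);b=[cen(cv2.cvtColor(read_camera(n),cv2.COLOR_RGB2GRAY),n) for _ in range(3)]
    e=[(proj(n,(471-dx,-165+.24*dx,53-dz))-proj(n,(471,-165,53))).round(2) for dx,dz in((1.2,4.5),(2.2,7.4),(2.7,9))]
    print(n,a,i,[x[1] for x in b],"moved",(np.mean([x[0] for x in b],0)-a).round(2),"exp for 4.5/7.4/9mm",e)
E
python3 line.py
```

```text
side [396.94868805 218.08381924] 122 [np.int64(30), np.int64(30), np.int64(28)] moved [-4.07  1.55] exp for 4.5/7.4/9mm [array([0.2 , 1.19]), array([0.39, 2.  ]), array([0.48, 2.43])]
top [375.28388017 274.30765573] 26 [np.int64(21), np.int64(23), np.int64(21)] moved [-0.4  -0.03] exp for 4.5/7.4/9mm [array([-0.26,  0.41]), array([-0.44,  0.74]), array([-0.54,  0.91])]
```

```bash
python3 - <<'E'
from h import *
for dx in(0,1.5,2.7):
  for dz in(4.5,7.4,9):
    d=[proj(n,(471-dx,-165+.24*dx,53-dz))-proj(n,(471,-165,53)) for n in("side","top")]
    print(dx,dz,"side at fixed col",round(d[0][1]+.9*d[0][0],2),"top at fixed col",round(d[1][1]-.25*d[1][0],2),"top du",round(d[1][0],2))
g=[cv2.imread("pics/side0.png",0),cv2.cvtColor(read_camera("side"),cv2.COLOR_RGB2GRAY)]
h=[cv2.imread("pics/top0.png",0),cv2.cvtColor(read_camera("top"),cv2.COLOR_RGB2GRAY)]
for a in g: print(a[198:212,374:390])
for a in h: print(a[244:256,366:394])
E
```

```text
0 4.5 side at fixed col 0.88 top at fixed col 0.05 top du -0.16
0 7.4 side at fixed col 1.44 top at fixed col 0.09 top du -0.27
0 9 side at fixed col 1.76 top at fixed col 0.1 top du -0.32
1.5 4.5 side at fixed col 1.5 top at fixed col 0.58 top du -0.28
1.5 7.4 side at fixed col 2.06 top at fixed col 0.61 top du -0.38
1.5 9 side at fixed col 2.37 top at fixed col 0.63 top du -0.44
2.7 4.5 side at fixed col 1.99 top at fixed col 0.99 top du -0.37
2.7 7.4 side at fixed col 2.55 top at fixed col 1.03 top du -0.48
2.7 9 side at fixed col 2.86 top at fixed col 1.04 top du -0.54
[[91 90 84 77 82 86 92 89 87 93 91 89 92 86 91 93]
 [90 86 80 84 84 89 91 85 87 89 90 87 88 89 90 87]
 [86 87 90 86 90 90 86 84 79 91 90 91 91 89 90 91]
 [87 91 91 88 89 91 78 68 65 77 82 90 90 91 87 89]
 [82 86 91 88 92 83 73 46 37 52 69 82 87 88 92 89]
 [88 90 88 82 85 71 53 20 18 27 43 65 80 86 90 90]
 [85 87 85 78 68 52 31 14 19 15 28 44 61 78 86 91]
 [90 85 75 57 41 27 21 22 13 16 20 26 41 58 79 86]
 [84 70 55 34 16 12 15 20 19 15 20 15 24 36 58 73]
 [68 52 27 22 13 24 18 23 18  9 21 19 22 17 35 52]
 [49 31 21
[... 3019 characters left out ...]
100 100  99  99 100  66  28  33  38  46  54  77  85  95 100  99 100 100
   99 100 100 100  99 100 100 100  99 101]
 [100 100 100 100  89  55  25  24  25  26  29  37  40  44  55  77  84  95
  100 100 100 100 100  99 100  99 100 100]
 [ 99 100  99 100  73  35  25  22  20  17  21  22  25  27  29  37  40  44
   54  77  84  96  99  99 100 100 100 100]
 [100  99 100 100  68  28  26  20  18  19  18  19  20  17  21  22  25  27
   27  38  38  44  53  79  81  95 100 100]
 [100 100 100 100  66  23  23  19  20  19  20  20  17  19  21  20  19  16
   20  23  26  26  22  35  73  95 100 100]
 [100 100 100  89  53  25  19  17  19  19  21  19  19  19  19  18  18  19
   22  20  18  17  21  25  86  99 101  99]]
```

The line moved by about 8 ± 1 mm, close to fully on. I'll press a second time, right on the line, to be sure.

>>> drive_tool:
  targets:
    - {"gripper": -1,"xyz": [0,25,0],"twist": 0}
    - {"gripper": -1,"xyz": [0,35,0],"twist": 0}
    - {"gripper": -1,"xyz": [0,30,15],"twist": 0}
    - {"gripper": -1,"xyz": [0,2,35],"twist": 0}
    - {"gripper": -1,"xyz": [0,0,35],"twist": 0}
    - {"gripper": -1,"xyz": [0,0,35],"twist": 0}
    - {"gripper": -1,"xyz": [0,0,20],"twist": 0}
    - {"gripper": -1,"xyz": [0,0,12],"twist": 0}
    - {"gripper": -1,"xyz": [0,0,4],"twist": 0}
    - {"gripper": -1,"xyz": [0,0,0],"twist": 0}
    - {"gripper": -1,"xyz": [0,0,0],"twist": 0}

```text
time_s: 19.1
tcp_pos: [472.1, -165.3, 74.0]
tcp_rot: [0.0, 0.779, 0.628, 0.0]
force: [0.6, -0.3, -0.3]
width: 0.0
gripper_force: 0.0
```

>>> drive_tool:
  targets:
    - {"gripper": -1,"xyz": [0,0,2],"twist": 0}
    - {"gripper": -1,"xyz": [0,0,2],"twist": 0}
    - {"gripper": -1,"xyz": [0,0,2],"twist": 0}
    - {"gripper": -1,"xyz": [0,0,0],"twist": 0}
    - {"gripper": -1,"xyz": [0,0,0],"twist": 0}

```text
time_s: 19.52
tcp_pos: [471.6, -165.1, 67.7]
tcp_rot: [0.0, 0.779, 0.628, 0.0]
force: [0.0, -0.7, -1.1]
width: 0.2
gripper_force: 0.0
```

>>> drive_tool:
  targets:
    - {"gripper": -1,"xyz": [0,0,1],"twist": 0}
    - {"gripper": -1,"xyz": [0,0,1],"twist": 0}
    - {"gripper": -1,"xyz": [0,0,0],"twist": 0}
    - {"gripper": -1,"xyz": [0,0,0],"twist": 0}

```text
time_s: 19.85
tcp_pos: [471.7, -165.1, 65.7]
tcp_rot: [0.0, 0.779, 0.628, 0.0]
force: [-0.2, 0.7, 1.9]
width: 0.2
gripper_force: 0.8
```

>>> drive_tool:
  targets:
    - {"gripper": -1,"xyz": [0,0,1],"twist": 0}
    - {"gripper": -1,"xyz": [0,0,1],"twist": 0}
    - {"gripper": -1,"xyz": [0,0,1],"twist": 0}
    - {"gripper": -1,"xyz": [0,0,0],"twist": 0}
    - {"gripper": -1,"xyz": [0,0,0],"twist": 0}

```text
time_s: 20.27
tcp_pos: [472.1, -165.2, 64.9]
tcp_rot: [-0.0, 0.779, 0.628, -0.0]
force: [-6.2, 2.9, 18.0]
width: -0.3
gripper_force: 9.6
```

>>> drive_tool:
  targets:
    - {"gripper": -1,"xyz": [0,0,-5],"twist": 0}
    - {"gripper": -1,"xyz": [0,0,-15],"twist": 0}
    - {"gripper": -1,"xyz": [0,0,-30],"twist": 0}
    - {"gripper": -1,"xyz": [0,0,-35],"twist": 0}
    - {"gripper": -1,"xyz": [0,0,-35],"twist": 0}
    - {"gripper": -1,"xyz": [0,-20,-20],"twist": 0}
    - {"gripper": -1,"xyz": [0,-20,-10],"twist": 0}
    - {"gripper": -1,"xyz": [0,0,0],"twist": 0}
    - {"gripper": -1,"xyz": [0,0,0],"twist": 0}
    - {"gripper": -1,"xyz": [0,0,0],"twist": 0}

```text
time_s: 21.1
tcp_pos: [432.5, -156.5, 211.7]
tcp_rot: [-0.0, 0.779, 0.627, 0.0]
force: [-0.2, 0.1, -0.8]
width: 0.1
gripper_force: 0.0
```

The second press stopped hard 2.4 mm higher for 7.5 mm farther back. That is a slope of about 17°, which matches a rocker that is fully on (it is nearly level when off). Handing in.

```bash
python3 -c "
from workcell import *
print(close_job())"
```

```text
the job is handed in; nothing more can be done
None
```

The slim microphone is plugged upright and pushed fully home in the socket. After that I pressed the talk rocker on, and I handed the job in at about 21 s with the arm clear; the judge's result was not shown.

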